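# Level the tablet counting scale and hold its foot

## Robot

A 6-joint arm with a two-finger parallel gripper is mounted at the origin on the work surface. World frame = base frame: x ahead of the robot, y to its left, z up, the work surface at z = 0. Lengths are in mm, angles in rad, forces in N, time in s.
With the tool pointing down it reaches from about 350 to 975 mm from the base axis. Payload 7.1 kg.
Tool frame: the origin (TCP) lies midway between the tips of the shut fingers; the grasp point (between the pads) lies 19 mm behind it (ctrl.grip_depth is the distance from the TCP to the grasp point, in mm); z points along the fingers, y is the line along which they close (so a half turn about z gives the same grasp; the last joint's range is limited). The gripper opens to 88 mm and grips with 3 to 60 N. Pads are 20 mm wide; open, the fingers measure 115 mm over their backs; the gripper's body (75 mm by 178 mm) begins 61 mm behind the grasp point.
Start: joints at [-1.232, 0.423, 1.63, -0, 1.089, -0.019], TCP at [218.901, -585.395, 222.675] pointing down, gripper open.
Joint ranges: [-3, 3], [-0.9, 2.11], [0.09, 2.58], [-1.31, 4.45], [0.11, 2.69], [-2.54, 2.54]. Speed limits (rad/s): [2.39, 2.39, 3.01, 3.14, 3.14, 3.14].

## Interface

Orientations are given as a rotation vector (axis times angle).
In Python, from workcell import get_obs, vision, ctrl gives the robot as it stands.
- The arm moves only by the tool step_arm, never from a script. Its argument "plan" is a list of rows, each a list of 7 numbers: the opening, from -1 (shut) to 1 (fully open), then the shift along the tool's x, y, z as a fraction of full scale, then the turn, a rotation vector about the tool's x, y, z as a fraction of full scale. In form: [[fingers, dx, dy, dz, wx, wy, wz], ...]. A call has 1 to 20 rows; each row shifts and turns the commanded pose from where the row before left it, along the tool's axes as they then stand; what a row does not reach is not made up. Full scale, the value 1, is 50 mm for a shift and 0.12 rad for a turn. A row lasts 1/8 s, in which the tool goes at most 62.5 mm and 10.7 degrees, less where a joint would pass 70% of its speed; a pose out of reach is approached as far as the arm can. A call with a number of a shift or a turn outside -1 to 1 is refused whole. A call with a gripper value outside its range is refused whole. The fingers move at their own pace and stop on an object; the grip force is fixed at half the most. Time passes only in rows, so rows that do not move let the fingers close. It gives the time, the measured TCP pose, the force, the opening and the grip force at its end, in the units of the state.
- get_obs(): the state, without advancing time (a new reading comes with each control period).
- vision.get_image(name): name is "scene" or "top"; returns a dict with "pixels" (384x512x3 uint8, red, green, blue), "depth" (384x512 float32, mm along the optical axis (not along the pixel's ray), 0 where there is no reading), "fx", "fy", "cx", "cy" (pixels), "T" (4x4, takes a point from camera to world coordinates). Camera axes: x right, y down, z forward; pixel columns grow to the right and rows downward; lengths in mm; the calibration is good to about 2 mm. A picture is of the moment at which its call begins.
- ctrl.close_job(): hands the job in; it is judged then, once.
The state is a dict: "t": time; "qpos": joint angles; "qvel": joint speeds; "joint_torque": joint torques, N m; "ee_pos": TCP position; "orientation": TCP orientation; "ft_force": force on the tool from outside, world axes, zero at the start; "moment": the same for the moment, N m; "width": finger opening in mm; "grasp_force": force on a finger pad.
Only numpy, scipy, OpenCV 4.12 (cv2) and the standard library are available. Lean on these libraries where they do the work, as an engineer would, in place of code of your own. Each camera call takes 0.05 s, during which the arm holds its last target. There are 200 camera calls.

## Task

Set up the tablet counting scale beside the pill crusher: first turn its selector to the green dot (levelling), then grip the black knob of the levelling foot, push it right down against its spring while the bubble is still off centre, and turn it until the white bubble lies centred between the two black lines. Finish while still gripping the foot knob and holding it pushed down, with the bubble centred and the selector on green, so that the lock ring can be tightened by somebody else. Leave the mortar, the cups and the kidney dish where they stand.

Things in the scene. Friction and masses are not known exactly. Their poses are not given: they have to be found in the camera images.
- scale: White tablet counting scale, fixed to the counter, 200 x 380 mm, case 22 mm high; origin on the counter under its middle; y runs along its length to the levelling foot (+y end); the selector is at the -y end. Between them the grey weighing deck (185 x 150 mm, top at z = 52 mm) with a steel pan (top at z = 61 mm) and, at its +x edge, the tube level
- selector_grip (a point): Grip point of the black bar selector, on its vertical axis at scale x = -30, y = -145 mm; 51 mm above the counter, 9 mm below the bar's top. The bar: 52 mm long, 14 thick, 32 high, on a 50 mm disc whose top is at z = 29 mm. x axis along the bar, towards its white-marked pointer end. Four dots on the case, 47 mm from the axis, clockwise from above: red, yellow, green, blue
- selector (a joint): Selector angle, rad, growing clockwise from above. Sprung detents: 0 red dot, 0.6 yellow, 1.2 green, 1.8 blue; at green the pointer is 0.3 rad clockwise of the scale's +x axis. It starts at red or yellow, and let go it stays in the nearest detent; turning it takes under 0.15 N m
- foot_grip (a point): Grip point of the levelling foot's black round knob, on its vertical axis at scale x = -30, y = +145 mm; it goes down and turns with the knob. 64 mm above the counter when the knob is up. The knob is 36 mm in diameter and 38 mm high, from 24 mm below this point to 14 mm above it
- foot_knob: The levelling foot's screw with the black knob on it, origin on its axis 40 mm above the counter; it turns with the knob but does not go down. Turning it clockwise as seen from above raises the +y end of the deck, and the bubble moves towards the foot (+y): 25 mm per radian. It turns about 1.6 rad either way from level, with a drag of about 0.06 N m, and stays where it is turned
- foot_press (a joint): How far the foot knob is pushed down, m: 0 is up (as at the start), 0.008 the stop. A spring pushes it up with about 5 N at the top and 11 N at the stop. It can be turned at any height
- bubble_mid (a point): Middle of the white bubble, 30 mm long, 18 mm wide, in the tube level; it moves along the scale's y only, and starts 12 to 30 mm from the centre, on the side away from the foot
- vial_mid (a point): Middle of the tube level, midway between its two black lines (43 mm apart, middle to middle, each 3 mm wide, in a green window 130 mm long); scale x = 65 mm, y = 0, 65 mm above the counter; its y axis runs along the tube towards the foot
- crusher: Cast aluminium pill crusher with a crank, bolted to the counter on the robot's right: foot 130 x 100 mm, hopper top at 205 mm, crank and black knob reaching 110 mm to -x of its origin, which is on the counter under its middle
- mortar: White ceramic mortar, 124 mm across and 85 mm high, with its pestle standing in it as one piece, reaching 135 mm; origin under its middle
- cups: Short stack of pale green medicine cups in one piece, 46 mm across and 58 mm high; origin under its middle
- kidney_dish: Steel kidney dish, 210 x 122 mm and 36 mm high, its length along its own y; origin on its underside near the middle

How it is judged (in metres and radians):
On the way, in this order (a step that is already met when the one before it is completed fails the run):
1. the selector stands at the green dot (value of joint selector between 1.05 and 1.35 rad), for 0.2 s.
2. the foot knob is held pushed down, by at least 5 mm, while the bubble is still off centre (value of joint foot_press above 0.005 m and contact force between the fingers and foot_knob above 2 N and y of bubble_mid in the frame of vial_mid below -0.005 m), for 0.1 s.
At the end, for the whole second after the job is handed in: The fingers still hold the foot knob (over 2 N of contact) pushed down by at least 5 of its 8 mm, the bubble's middle is within 5 mm of the middle of the tube level, and the selector is within 0.15 rad of the green dot (all of step 1 and value of joint foot_press above 0.005 m and contact force between the fingers and foot_knob above 2 N and y of bubble_mid in the frame of vial_mid between -0.005 and 0.005 m); the arm keeps its last pose, push and grip.
It fails at once if the mortar is pushed over 20 mm from its place or tipped (distance of mortar from where it was at the start of the episode above 0.02 m or angle between mortar's own z axis and vertical above 0.3 rad).
It fails at once if the cups are pushed over 20 mm from their place or tipped (distance of cups from where it was at the start of the episode above 0.02 m or angle between cups's own z axis and vertical above 0.3 rad).
It fails at once if the kidney dish is pushed over 20 mm from its place or tipped (distance of kidney_dish from where it was at the start of the episode above 0.02 m or angle between kidney_dish's own z axis and vertical above 0.3 rad).
It also fails if it takes over 48 s, if anything falls off the work surface, if the arm or the gripper's body presses on something with over 40 N, if the wrist force passes 120 N, or if a joint passes its speed limit or range.

## Working session

There is one attempt and no reset: what is moved stays moved. The work goes in short steps, Python scripts to look and compute and a tool call to move; the robot and the scene stay as the last step left them, time stands still between calls to the robot, and variables do not carry over. Pictures are saved under pics/ and viewed, at most 10 in all, crops included, and the job is handed in when it is done.

Besides the shell and the picture viewer there is one more tool, called after "Request:" as name(argument=value, ...) on one line, values as JSON. step_arm: Moves the arm, as the interface text tells. Its arguments: {"type":"object","properties":{"plan":{"type":"array","items":{"type":"array","items":{"type":"number","minimum":-1,"maximum":1}}}},"required":["plan"]}

```bash
mkdir -p pics; ls; python3 - <<'E'
from workcell import get_obs, vision, ctrl
import cv2, numpy as np
o=get_obs(); print(o, ctrl.grip_depth)
for n in ("top","scene"):
    d=vision.get_image(n); cv2.imwrite(f"pics/{n}0.png",d["pixels"][:,:,::-1])
    np.savez(f"{n}0.npz",**d); print(n,d["fx"],d["cx"],d["cy"],np.round(d["T"],3).tolist())
E
```

```text
pics
{'t': 0.0, 'qpos': array([-1.23200708e+00,  4.23807485e-01,  1.63061590e+00,  9.31751715e-06,
        1.08858328e+00, -1.90051821e-02]), 'qvel': array([-7.48100972e-04,  9.17901142e-05,  2.24453451e-03,  2.03049762e-04,
       -7.09260754e-04,  7.36318583e-04]), 'joint_torque': array([ 1.04551811e-03, -5.44614208e+01, -2.73672831e+01,  6.43700059e-02,
        2.27170897e-02, -9.82273582e-05]), 'ee_pos': array([ 218.735791  , -584.93300787,  221.95162434]), 'orientation': array([-3.09008069e+00, -5.58773799e-01,  3.40679316e-04]), 'ft_force': array([-0.49469031, -0.34984238, -0.31737147]), 'moment': array([0.01593784, 0.02295989, 0.02035542]), 'grasp_force': 0.0, 'width': 87.54688071668232} 18.700000000000003
top 377.0662351739481 252.3606337341547 186.7661669656981 [[-0.013, -0.985, 0.171, 351.415], [-1.0, 0.008, -0.03, -4.574], [0.028, -0.172, -0.985, 1040.098], [0.0, 0.0, 0.0, 1.0]]
scene 439.53746572275526 258.1290724154681 184.25339849656805 [[-0.711, 0.605, -0.359, 1040.229], [0.703, 0.616, -0.356, 491.125], [0.006, -0.505, -0.863, 1284.474], [0.0, 0.0, 0.0, 1.0]]
```

View pics/top0.png

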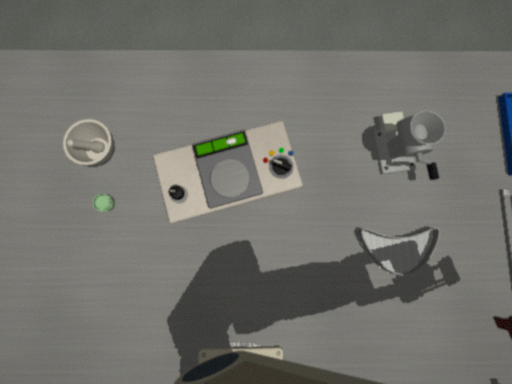

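View pics/scene0.png

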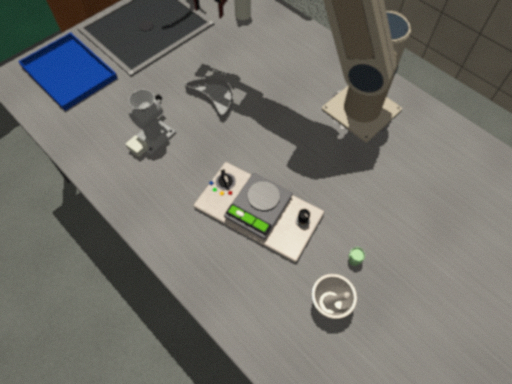

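The top view shows the scale centred near (228,172), with the foot knob at (177,192), the selector at (281,165) and the bubble at (232,142). The scene view shows the same items at (304,217), (226,180) and (240,213). Nothing stands close to the scale. Next I'll enlarge and measure.

```bash
cat > h.py <<'E'
import numpy as np, cv2
def ray(d,u,v):
    T=np.array(d["T"]); r=T[:3,:3]@np.array([(u-d["cx"])/d["fx"],(v-d["cy"])/d["fy"],1.]); return T[:3,3],r
def onz(d,p,z):
    o,r=ray(d,*p); return o+r*(z-o[2])/r[2]
def tri(d1,p1,d2,p2):
    o1,a=ray(d1,*p1);o2,b=ray(d2,*p2);s=np.linalg.lstsq(np.c_[a,-b],o2-o1,rcond=None)[0]
    p,q=o1+s[0]*a,o2+s[1]*b; return (p+q)/2,np.linalg.norm(p-q)
def blobs(d,lo,hi,roi,mina=4):
    x0,y0,x1,y1=roi; im=d["pixels"][y0:y1,x0:x1]
    m=cv2.inRange(cv2.cvtColor(im,cv2.COLOR_RGB2HSV),lo,hi)
    n,l,s,c=cv2.connectedComponentsWithStats(m)
    return [(np.round(c[i]+[x0,y0],2),int(s[i,4])) for i in range(1,n) if s[i,4]>=mina]
E
python3 - <<'E'
import numpy as np,cv2
from h import *
t=dict(np.load("top0.npz"));s=dict(np.load("scene0.npz"))
ct=t["pixels"][115:230,145:310];cs=s["pixels"][155:265,185:335]
a=cv2.resize(ct,(790,550),interpolation=cv2.INTER_CUBIC);cv2.imwrite("pics/ct.png",a[:,:,::-1])
b=cv2.resize(cs,(750,550),interpolation=cv2.INTER_CUBIC);cv2.imwrite("pics/cs.png",b[:,:,::-1])
R=[("red",(0,120,60),(8,255,255)),("yel",(12,120,80),(28,255,255)),("grn",(45,150,30),(75,255,255)),("blu",(105,120,40),(130,255,255)),("blk",(0,0,0),(180,255,45)),("pal",(40,30,60),(80,140,255))]
for n,lo,hi in R:
    print(n,blobs(t,lo,hi,(145,115,310,230)),blobs(s,lo,hi,(185,155,335,265)))
E
```

```text
red [(array([265.16, 159.84]), 19)] [(array([229.89, 192.33]), 9)]
yel [(array([271.48, 152.39]), 23)] [(array([221.5 , 192.71]), 14)]
grn [(array([218.38, 144.38]), 490), (array([280.82, 149.82]), 11)] [(array([214.5, 189.5]), 4), (array([249.72, 219.14]), 318)]
blu [(array([290.36, 152.91]), 11)] [(array([210.5, 182.5]), 4)]
blk [(array([224.02, 149.19]), 53), (array([194.29, 148.71]), 7), (array([198.09, 155.82]), 11), (array([281.2 , 166.82]), 174), (array([176.9 , 192.34]), 107)] [(array([223.09, 181.  ]), 56), (array([229.4, 178.2]), 5), (array([229.5, 182.5]), 8), (array([302.78, 217.73]), 79), (array([267. , 230.6]), 10)]
pal [(array([231.5, 134.5]), 6), (array([230.9, 140.7]), 30), (array([214. , 139.4]), 5), (array([207.  , 141.43]), 7), (array([281.  , 150.17]), 23)] [(array([214.45, 188.85]), 20), (array([245.05, 212.98]), 80), (array([234.5, 216. ]), 4)]
```

View pics/ct.png

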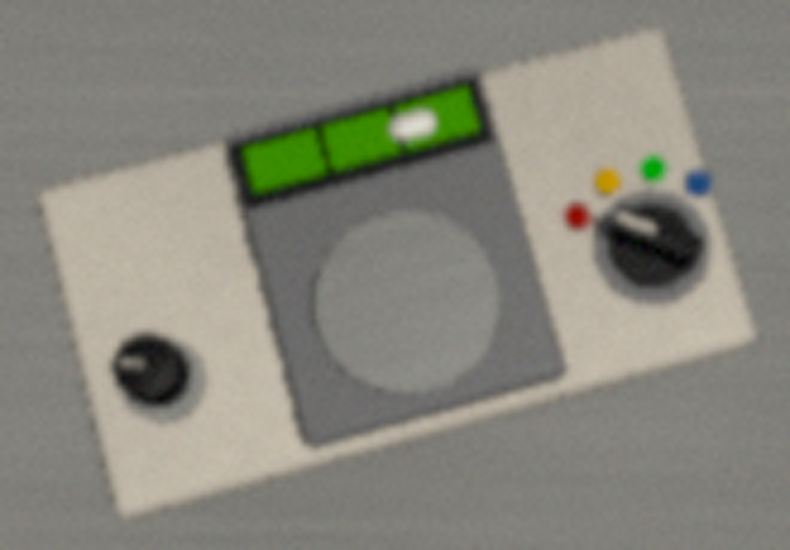

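View pics/cs.png

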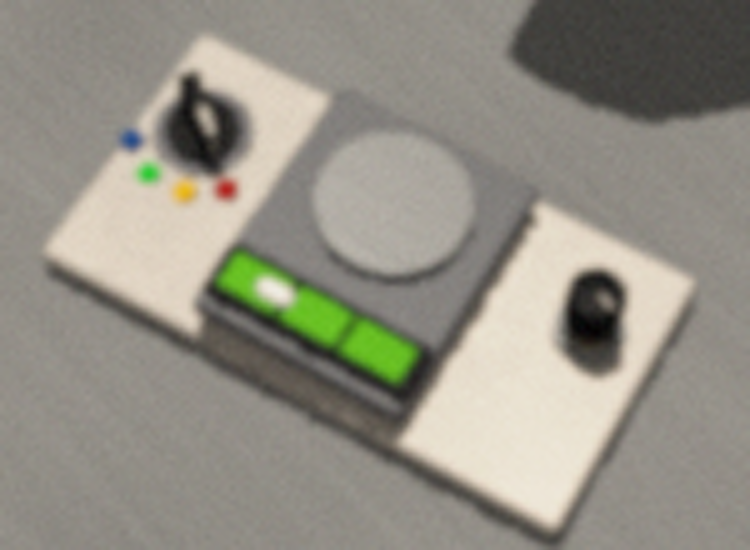

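The crops show the selector's white pointer aimed at the red dot: the bar runs from (605,215) to (700,265) in the crop and red is at (578,216). The bubble lies on the right-hand line, on the selector side. Next I'll fit the scale frame from dots and corners.

```bash
cat > fit.py <<'E'
import numpy as np,cv2
from h import *
t=dict(np.load("top0.npz"));s=dict(np.load("scene0.npz"))
dt=[(265.16,159.84),(271.48,152.39),(280.9,150.1),(290.36,152.91)]
ds=[(229.89,192.33),(221.5,192.71),(214.45,188.9),(210.8,182.6)]
for a,b in zip(dt,ds): p,e=tri(t,a,s,b); print("dot",p.round(1),round(e,1),onz(t,a,22).round(1),onz(s,b,22).round(1))
f=lambda p:(145+(p[0]+.5)/4.788-.5,115+(p[1]+.5)/4.783-.5); g=lambda p:(185+(p[0]+.5)/5-.5,155+(p[1]+.5)/5-.5)
ct=[(658,30),(757,335),(122,517),(40,193)]; cs=[(45,255),(203,38),(695,275),(558,525)]
for a,b in zip(ct,cs): p,e=tri(t,f(a),s,g(b)); print("corner",p.round(1),round(e,1))
ang=np.array([-.9,-.3,.3,.9]); L=[(-30+47*np.cos(a),-145-47*np.sin(a)) for a in ang]+[(100,-190),(-100,-190),(-100,190),(100,190)]
def fit(W,L):
    L=np.array(L);W=np.array(W);A=L-L.mean(0);B=W-W.mean(0)
    th=np.arctan2((A[:,0]*B[:,1]-A[:,1]*B[:,0]).sum(),(A*B).sum());R=np.array([[np.cos(th),-np.sin(th)],[np.sin(th),np.cos(th)]])
    o=W.mean(0)-R@L.mean(0);print("th",th.round(4),"o",o.round(1),"res",np.round(W-(L@R.T+o),1).tolist());return th,R,o
Z=22
T=[onz(t,p,Z)[:2] for p in dt]+[onz(t,f(p),Z)[:2] for p in ct]
S=[onz(s,p,Z)[:2] for p in ds]+[onz(s,g(p),Z)[:2] for p in cs]
for n,W in(("top",T),("scene",S),("mean",(np.array(T)+S)/2)):
    th,R,o=fit(W,L); print(n,"sel",(R@[-30,-145]+o).round(1),"foot",(R@[-30,145]+o).round(1),"vial",(R@[65,0]+o).round(1))
print("knob tri",tri(t,(176.9,192.34),s,(303.8,216.7)), "sel tri",tri(t,(281.2,166.3),s,(226,180.5)))
p,e=tri(t,f((414,125)),s,g((275,291)));print("bubble",p,e,R.T@(p[:2]-o))
E
python3 fit.py
```

```text
dot [603.9 -71.7  23.6] 0.0 [604.3 -71.9  22. ] [603.3 -72.4  22. ]
dot [624.8 -89.7  24.5] 0.1 [625.5 -89.9  22. ] [624.  -90.7  22. ]
dot [ 631.5 -116.4   24.3] 0.5 [ 632.  -116.4   22. ] [ 630.9 -117.7   22. ]
dot [ 623.7 -143.    23.5] 1.1 [ 623.7 -142.7   22. ] [ 623.4 -144.3   22. ]
corner [ 719.2 -122.    16.1] 1.3
corner [ 533.4 -173.6   18.4] 2.5
corner [432.5 186.4  24.2] 0.2
corner [619.5 238.8  22.3] 1.7
th 0.2693 o [576.   32.4] res [[0.3, 0.2], [0.3, 0.1], [-0.6, 0.3], [0.2, 0.3], [-5.4, 2.2], [3.3, 3.2], [3.7, -2.3], [-1.7, -4.0]]
top sel [ 585.6 -115.3] foot [508.5 164.2] vial [638.6  49.7]
th 0.2738 o [575.3  32.7] res [[-0.5, -0.8], [-1.1, -1.2], [-1.7, -1.5], [-0.3, -1.8], [-2.5, 4.6], [3.9, 6.7], [3.7, -2.7], [-1.3, -3.3]]
scene sel [ 585.7 -115. ] foot [507.3 164.2] vial [637.9  50.3]
th 0.2715 o [575.7  32.6] res [[-0.1, -0.3], [-0.4, -0.6], [-1.2, -0.6], [-0.1, -0.7], [-4.0, 3.4], [3.6, 4.9], [3.7, -2.5], [-1.5, -3.6]]
mean sel [ 585.6 -115.2] foot [507.9 164.2] vial [638.3  50. ]
knob tri (array([509.50741456, 165.6788907 ,  52.71385251]), np.float64(1.794322088804419)) sel tri (array([ 583.85178388, -114.35874933,   25.88260308]), np.float64(2.9988635696338024))
bubble [646.48558081  21.43716037  65.88062856] 0.07943751581640039 [ 65.24755138 -29.73148509]
```

The fit is consistent: dots measure about 24 mm high (22 expected), the bubble 66 mm (65 expected), and the knob's mid-height is plausible. The results are:
- **Scale yaw:** 0.27 rad
- **Selector:** (585.6, -115.2)
- **Foot:** about (508, 164.5)
- **Bubble:** about -29.7 mm, which needs about 1.2 rad clockwise

I'll move above the selector now.

Request:
step_arm(plan=[[1, 0.635, -0.389, 0, 0, 0, 0], [1, 0.635, -0.389, 0, 0, 0, 0], [1, 0.635, -0.389, 0, 0, 0, 0], [1, 0.635, -0.389, 0, 0, 0, 0], [1, 0.635, -0.389, 0, 0, 0, 0], [1, 0.635, -0.389, 0, 0, 0, 0], [1, 0.635, -0.389, 0, 0, 0, 0], [1, 0.635, -0.389, 0, 0, 0, 0], [1, 0.635, -0.389, 0, 0, 0, 0], [1, 0.635, -0.389, 0, 0, 0, 0], [1, 0.635, -0.389, 0, 0, 0, 0], [1, 0.635, -0.389, 0, 0, 0, 0], [1, 0.635, -0.389, 0, 0, 0, 0], [1, 0.635, -0.389, 0, 0, 0, 0], [1, 0.635, -0.389, 0, 0, 0, 0], [1, 0.635, -0.389, 0, 0, 0, 0]])

```text
t: 2.1
ee_pos: [586.1, -114.9, 222.3]
orientation: [-3.091, -0.559, 0.001]
ft_force: [-0.1, 0.1, -0.7]
width: 88.1
grasp_force: 0.0
```

Request:
step_arm(plan=[[1, 0, 0, 0.32, 0, 0, -0.965], [1, 0, 0, 0.32, 0, 0, -0.965], [1, 0, 0, 0.32, 0, 0, -0.965], [1, 0, 0, 0.32, 0, 0, -0.965], [1, 0, 0, 0.32, 0, 0, -0.965], [1, 0, 0, 0.32, 0, 0, -0.965], [1, 0, 0, 0.32, 0, 0, -0.965], [1, 0, 0, 0, 0, 0, 0], [1, 0, 0, 0, 0, 0, 0]])

```text
t: 3.22
ee_pos: [585.9, -116.0, 111.0]
orientation: [2.622, 1.73, 0.0]
ft_force: [0.8, 0.3, 0.4]
width: 87.8
grasp_force: 0.0
```

```bash
cat > go.py <<'E'
import sys,numpy as np
from workcell import get_obs
from scipy.spatial.transform import Rotation as Ro
def go(x,y,z,head=None):
    o=get_obs();R=Ro.from_rotvec(o["orientation"]).as_matrix();h=np.arctan2(R[1,0],R[0,0])
    print("t",round(o["t"],2),"pos",o["ee_pos"].round(1),"head",h.round(3),"q",o["qpos"].round(2),"F",o["ft_force"].round(1),"M",o["moment"].round(2),"w",round(o["width"],1),"g",round(o["grasp_force"],1),"tilt",R[:,2].round(3))
    print("units",(R.T@(np.array([x,y,z])-o["ee_pos"])/50).round(3),"turn",None if head is None else round((h-head)/.12,2))
if __name__=="__main__": go(*map(float,sys.argv[1:]))
E
python3 go.py 585.6 -115.2 33 1.17
```

```text
t 3.23 pos [ 585.9 -116.   111. ] head 1.166 q [-0.22  0.53  1.76  0.    0.85  0.19] F [0.8 0.3 0.4] M [-0.01 -0.02 -0.01] w 87.8 g 0.0 tilt [ 0. -0. -1.]
units [ 0.013 -0.013  1.56 ] turn -0.03
```

Request:
step_arm(plan=[[1, 0.01, -0.01, 0.4, 0, 0, 0], [1, 0, 0, 0.4, 0, 0, 0], [1, 0, 0, 0.4, 0, 0, 0], [1, 0, 0, 0.32, 0, 0, 0], [-0.4, 0, 0, 0, 0, 0, 0], [-1, 0, 0, 0, 0, 0, 0], [-1, 0, 0, 0, 0, 0, 0], [-1, 0, 0, 0, 0, 0, 0], [-1, 0, 0, 0, 0, 0, 0], [-1, 0, 0, 0, 0, 0, 0], [-1, 0, 0, 0, 0, 0, 0]])

```text
t: 4.6
ee_pos: [585.5, -115.3, 34.7]
orientation: [2.621, 1.733, 0.0]
ft_force: [0.7, 0.3, -0.5]
width: 21.4
grasp_force: 0.0
```

```bash
python3 go.py 585.6 -115.2 33 -0.03
```

```text
t 4.6 pos [ 585.5 -115.3   34.7] head 1.168 q [-0.21  0.65  1.78  0.    0.71  0.19] F [ 0.7  0.3 -0.5] M [-0.04 -0.03  0.  ] w 21.4 g 0.0 tilt [ 0.  0. -1.]
units [0.003 0.001 0.035] turn 9.99
```

Request:
step_arm(plan=[[-1, 0, 0, 0, 0, 0, 0], [-1, 0, 0, 0, 0, 0, 0], [-1, 0, 0, 0, 0, 0, 0]])

```text
t: 4.97
ee_pos: [585.4, -115.3, 34.7]
orientation: [-2.62, -1.733, 0.0]
ft_force: [-0.7, 0.6, 0.7]
width: 14.3
grasp_force: 30.0
```

Gripped on the 14 mm bar with almost no side load. Turning 1.2 rad clockwise.

Request:
step_arm(plan=[[-1, 0, 0, 0, 0, 0, 0.8], [-1, 0, 0, 0, 0, 0, 0.8], [-1, 0, 0, 0, 0, 0, 0.8], [-1, 0, 0, 0, 0, 0, 0.8], [-1, 0, 0, 0, 0, 0, 0.8], [-1, 0, 0, 0, 0, 0, 0.8], [-1, 0, 0, 0, 0, 0, 0.8], [-1, 0, 0, 0, 0, 0, 0.8], [-1, 0, 0, 0, 0, 0, 0.8], [-1, 0, 0, 0, 0, 0, 0.8], [-1, 0, 0, 0, 0, 0, 0.8], [-1, 0, 0, 0, 0, 0, 0.8], [-1, 0, 0, 0, 0, 0, 0.4], [-1, 0, 0, 0, 0, 0, 0], [-1, 0, 0, 0, 0, 0, 0], [-1, 0, 0, 0, 0, 0, 0]])

```text
t: 6.98
ee_pos: [585.3, -115.3, 34.7]
orientation: [-3.141, 0.049, 0.001]
ft_force: [-1.1, 0.9, 0.5]
width: 14.2
grasp_force: 30.0
```

```bash
python3 go.py 585.6 -115.2 33 -0.03
```

```text
t 6.97 pos [ 585.3 -115.3   34.7] head -0.031 q [-0.21  0.65  1.78  0.    0.71  1.39] F [-1.1  0.9  0.5] M [ 0.17  0.24 -0.02] w 14.2 g 30.0 tilt [-0.  0. -1.]
units [ 0.005 -0.002  0.033] turn -0.01
```

Request:
step_arm(plan=[[1, 0, 0, 0, 0, 0, 0], [1, 0, 0, 0, 0, 0, 0], [1, 0, 0, 0, 0, 0, 0], [1, 0, 0, 0, 0, 0, 0], [1, 0, 0, -0.3, 0, 0, 0], [1, 0, 0, -0.5, 0, 0, 0], [1, 0, 0, -0.6, 0, 0, 0], [1, 0, 0, -0.6, 0, 0, 0], [1, 0, 0, 0, 0, 0, 0]])

```text
t: 8.1
ee_pos: [587.4, -115.8, 138.0]
orientation: [3.14, -0.05, 0.009]
ft_force: [0.2, 0.0, -0.6]
width: 88.0
grasp_force: 0.0
```

```bash
python3 go.py 508 164.5 120 1.18
```

```text
t 8.1 pos [ 587.4 -115.8  138. ] head -0.032 q [-0.21  0.49  1.75  0.    0.9   1.39] F [ 0.2  0.  -0.6] M [0.02 0.01 0.02] w 88.0 g 0.0 tilt [ 0.006 -0.001 -1.   ]
units [-1.767 -5.553  0.343] turn -10.1
```

Request:
step_arm(plan=[[1, -0.22, -0.694, 0, 0, 0, 0], [1, -0.22, -0.694, 0, 0, 0, 0], [1, -0.22, -0.694, 0, 0, 0, 0], [1, -0.22, -0.694, 0, 0, 0, 0], [1, -0.22, -0.694, 0, 0, 0, 0], [1, -0.22, -0.694, 0, 0, 0, 0], [1, -0.22, -0.694, 0, 0, 0, 0], [1, -0.22, -0.694, 0, 0, 0, 0], [1, 0, 0, 0, 0, 0, 0]])

```text
t: 9.22
ee_pos: [505.2, 166.5, 134.1]
orientation: [3.141, -0.045, -0.002]
ft_force: [0.9, -0.4, 0.0]
width: 87.8
grasp_force: 0.0
```

Request:
step_arm(plan=[[1, 0, 0, 0, 0, 0, -0.92], [1, 0, 0, 0, 0, 0, -0.92], [1, 0, 0, 0, 0, 0, -0.92], [1, 0, 0, 0, 0, 0, -0.92], [1, 0, 0, 0, 0, 0, -0.92], [1, 0, 0, 0, 0, 0, -0.92], [1, 0, 0, 0, 0, 0, -0.92], [1, 0, 0, 0, 0, 0, -0.92], [1, 0, 0, 0, 0, 0, -0.92], [1, 0, 0, 0, 0, 0, -0.92], [1, 0, 0, 0, 0, 0, -0.92], [1, 0, 0, 0, 0, 0, 0], [1, 0, 0, 0, 0, 0, 0]])

```text
t: 10.85
ee_pos: [506.3, 164.3, 134.4]
orientation: [-2.61, -1.748, 0.001]
ft_force: [0.3, 0.3, -0.7]
width: 87.5
grasp_force: 0.0
```

```bash
python3 go.py 508 164.5 46 1.18; python3 - <<'E'
from workcell import vision
import cv2,numpy as np
c=[]
for n,(x0,y0,x1,y1) in (("top",(145,115,310,230)),("scene",(185,155,335,265))):
    d=vision.get_image(n);c.append(cv2.resize(d["pixels"][y0:y1,x0:x1],(400,290),interpolation=cv2.INTER_CUBIC)[:,:,::-1])
cv2.imwrite("pics/p1.png",np.hstack(c))
E
```

```text
t 10.85 pos [506.3 164.3 134.4] head 1.18 q [ 0.29  0.41  1.9  -0.    0.83  0.68] F [ 0.3  0.3 -0.7] M [-0.05 -0.04 -0.02] w 87.5 g 0.0 tilt [-0. -0. -1.]
units [0.017 0.031 1.769] turn 0.0
```

View pics/p1.png

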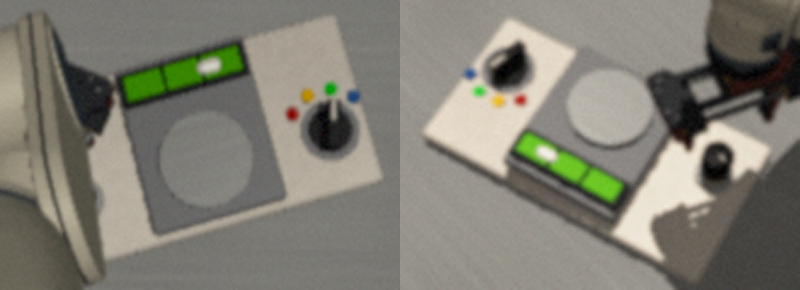

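The left crop (top camera) shows the pointer (332,110) aimed at the green dot (330,90). The bubble, at (209,66) in the left crop and (546,154) in the right, is visible in both. Now descending on the foot knob and gripping.

Request:
step_arm(plan=[[1, 0.017, 0.031, 0.3, 0, 0, 0], [1, 0, 0, 0.4, 0, 0, 0], [1, 0, 0, 0.4, 0, 0, 0], [1, 0, 0, 0.4, 0, 0, 0], [1, 0, 0, 0.26, 0, 0, 0], [-1, 0, 0, 0, 0, 0, 0], [-1, 0, 0, 0, 0, 0, 0], [-1, 0, 0, 0, 0, 0, 0], [-1, 0, 0, 0, 0, 0, 0], [-1, 0, 0, 0, 0, 0, 0], [-1, 0, 0, 0, 0, 0, 0], [-1, 0, 0, 0, 0, 0, 0]])

```text
t: 12.45
ee_pos: [509.5, 164.8, 47.2]
orientation: [2.607, 1.751, 0.004]
ft_force: [3.2, -3.8, 0.2]
width: 35.4
grasp_force: 30.0
```

```bash
python3 go.py 508 164.5 38
```

```text
t 12.45 pos [509.5 164.8  47.2] head 1.183 q [ 0.29  0.56  1.92 -0.    0.65  0.68] F [ 3.2 -3.8  0.2] M [-0.57 -0.56 -0.03] w 35.4 g 30.0 tilt [ 0.003  0.    -1.   ]
units [-0.018 -0.025  0.183] turn None
```

Request:
step_arm(plan=[[-1, 0, 0.03, 0.05, 0, 0, 0], [-1, 0, 0, 0.05, 0, 0, 0], [-1, 0, 0, 0.04, 0, 0, 0], [-1, 0, 0, 0, 0, 0, 0], [-1, 0, 0, 0, 0, 0, 0], [-1, 0, 0, 0, 0, 0, 0]])

```text
t: 13.2
ee_pos: [509.6, 164.7, 40.4]
orientation: [-2.608, -1.751, -0.001]
ft_force: [-1.2, -0.3, 9.1]
width: 35.2
grasp_force: 30.0
```

```bash
python3 go.py 508 164.5 38
```

```text
t 13.2 pos [509.6 164.7  40.4] head 1.183 q [0.29 0.58 1.92 0.   0.64 0.68] F [-1.2 -0.3  9.1] M [ 0.03  0.37 -0.02] w 35.2 g 30.0 tilt [ 0.  0. -1.]
units [-0.017 -0.028  0.047] turn None
```

Pushed down 6.8 mm at 9 N. Going on to the stop.

Request:
step_arm(plan=[[-1, 0, 0, 0.03, 0, 0, 0], [-1, 0, 0, 0.02, 0, 0, 0], [-1, 0, 0, 0, 0, 0, 0], [-1, 0, 0, 0, 0, 0, 0], [-1, 0, 0, 0, 0, 0, 0]])

```text
t: 13.82
ee_pos: [509.7, 164.8, 38.9]
orientation: [-2.608, -1.751, -0.001]
ft_force: [-4.8, -1.0, 22.6]
width: 35.5
grasp_force: 30.0
```

```bash
cat > bub.py <<'E'
from workcell import vision
from h import *
import sys
th=.2715;o=np.array([575.7,32.6]);u=np.array([-np.sin(th),np.cos(th)]);out=[]
for n,roi in (("top",(185,125,250,160)),("scene",(225,200,275,238))):
    d=vision.get_image(n);x0,y0,x1,y1=roi;im=d["pixels"][y0:y1,x0:x1]
    hsv=cv2.cvtColor(im,cv2.COLOR_RGB2HSV)
    g=cv2.inRange(hsv,(40,110,30),(80,255,255));g=cv2.morphologyEx(g,cv2.MORPH_CLOSE,np.ones((9,9)))
    c=max(cv2.findContours(g,0,2)[0],key=cv2.contourArea);hull=cv2.convexHull(c);m=np.zeros_like(g);cv2.drawContours(m,[hull],-1,255,-1);m=cv2.erode(m,np.ones((3,3)))
    w=cv2.bitwise_and(m,cv2.inRange(hsv,(0,0,130),(180,110,255)))
    k,l,s,cc=cv2.connectedComponentsWithStats(w);i=1+np.argmax(s[1:,4])
    P=onz(d,cc[i]+[x0,y0],65)[:2]; r=cv2.minAreaRect(hull);W=onz(d,np.array(r[0])+[x0,y0],65)[:2]
    print(n,"area",s[i,4],"bubble y frame",round((P-o)@u,1),"rel window",round((P-W)@u,1),"window",W.round(1))
    out.append(im)
cv2.imwrite(sys.argv[1],np.hstack([cv2.resize(a,(400,300),interpolation=cv2.INTER_CUBIC)[:,:,::-1] for a in out]))
E
python3 go.py 508 164.5 38; python3 bub.py pics/b1.png
```

```text
t 13.82 pos [509.7 164.8  38.9] head 1.183 q [0.29 0.58 1.92 0.   0.64 0.68] F [-4.8 -1.  22.6] M [-0.14  1.01 -0.06] w 35.5 g 30.0 tilt [ 0.001  0.    -1.   ]
units [-0.018 -0.029  0.018] turn None
top area 51 bubble y frame -29.3 rel window -26.9 window [637.3  47.3]
scene area 42 bubble y frame -29.6 rel window -27.0 window [641.3  48.1]
```

At the stop (22 N), with the bubble at -27 to -29 mm. Easing off slightly and turning clockwise about 1.06 rad.

Request:
step_arm(plan=[[-1, 0, 0, -0.015, 0, 0, 0.8], [-1, 0, 0, 0, 0, 0, 0.8], [-1, 0, 0, 0, 0, 0, 0.8], [-1, 0, 0, 0, 0, 0, 0.8], [-1, 0, 0, 0, 0, 0, 0.8], [-1, 0, 0, 0, 0, 0, 0.8], [-1, 0, 0, 0, 0, 0, 0.8], [-1, 0, 0, 0, 0, 0, 0.8], [-1, 0, 0, 0, 0, 0, 0.8], [-1, 0, 0, 0, 0, 0, 0.8], [-1, 0, 0, 0, 0, 0, 0.8], [-1, 0, 0, 0, 0, 0, 0], [-1, 0, 0, 0, 0, 0, 0], [-1, 0, 0, 0, 0, 0, 0]])

```text
t: 15.68
ee_pos: [509.7, 164.8, 39.0]
orientation: [-3.135, -0.199, -0.001]
ft_force: [-3.1, -0.2, 13.3]
width: 35.6
grasp_force: 30.0
```

```bash
python3 go.py 508 164.5 38; python3 bub.py pics/b2.png
```

```text
t 15.68 pos [509.7 164.8  39. ] head 0.126 q [0.29 0.58 1.92 0.   0.64 1.73] F [-3.1 -0.2 13.3] M [ 0.01  0.51 -0.05] w 35.6 g 30.0 tilt [ 0.001  0.001 -1.   ]
units [-0.035  0.001  0.02 ] turn None
top area 55 bubble y frame -3.8 rel window -0.5 window [638.8  46.7]
scene area 42 bubble y frame -4.3 rel window -0.3 window [642.4  47.1]
```

View pics/b2.png

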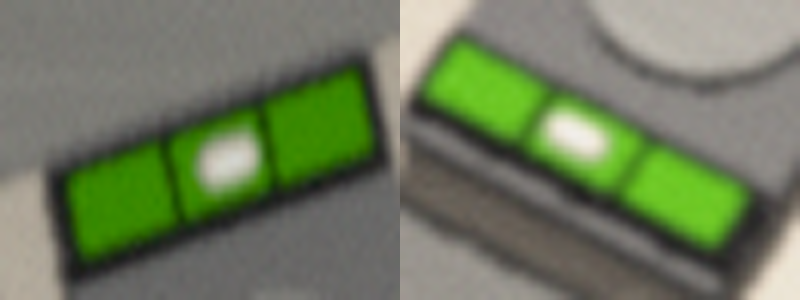

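The crops show the lines at x≈174 and 267 with the bubble at 230 (left), and at 540 and 633 with the bubble at 575 (right). The bubble is therefore about 4.5 mm short, which agrees with the frame fit and shows the window centre was biased. Turning 0.17 rad more, then measuring the bubble against the lines.

Request:
step_arm(plan=[[-1, 0, 0, 0, 0, 0, 0.7], [-1, 0, 0, 0, 0, 0, 0.75], [-1, 0, 0, 0, 0, 0, 0], [-1, 0, 0, 0, 0, 0, 0], [-1, 0, 0, 0, 0, 0, 0]])

```text
t: 16.4
ee_pos: [509.7, 164.8, 39.0]
orientation: [-3.14, 0.075, -0.001]
ft_force: [-2.9, -0.1, 13.5]
width: 35.6
grasp_force: 30.0
```

```bash
python3 go.py 508 164.5 38; python3 bub.py pics/b3.png; python3 - <<'E'
# brightness profile along the tube, on a strip beside the bubble (lines) at scale x 55..58 and over it (bubble)
from workcell import vision
from h import *
from scipy.ndimage import map_coordinates as mc
th=.2715;o=np.array([575.7,32.6]);R=np.array([[np.cos(th),-np.sin(th)],[np.sin(th),np.cos(th)]])
ys=np.arange(-40,40.1,1.)
for n in("top","scene"):
    d=vision.get_image(n);T=np.linalg.inv(d["T"])
    def prof(xs,ch):
        v=[]
        for x in xs:
            P=np.c_[(R@np.c_[np.full_like(ys,x),ys].T).T+o,np.full_like(ys,65),np.ones_like(ys)]@T.T
            v.append(mc(d["pixels"][:,:,ch].astype(float),[P[:,1]/P[:,2]*d["fy"]+d["cy"],P[:,0]/P[:,2]*d["fx"]+d["cx"]],order=1))
        return np.mean(v,0)
    g=prof(np.arange(54,77,2),1);b=prof(np.arange(60,71,2),0)
    def cen(lo,hi):
        m=(ys>=lo)&(ys<=hi);w=np.clip(np.percentile(g[m],60)-g[m],0,None);return (w*ys[m]).sum()/w.sum()
    l=[cen(-30,-16),cen(16,30)];w=np.clip(b-120,0,None);B=(w*ys).sum()/w.sum()
    print(n,"lines",np.round(l,1),"bubble",B.round(1),"offset",round(B-np.mean(l),1))
E
```

```text
t 16.4 pos [509.7 164.8  39. ] head -0.047 q [0.29 0.58 1.92 0.   0.64 1.91] F [-2.9 -0.1 13.5] M [ 0.01  0.48 -0.07] w 35.6 g 30.0 tilt [ 0.001  0.001 -1.   ]
units [-0.034  0.007  0.02 ] turn None
top area 58 bubble y frame 0.7 rel window 4.5 window [639.4  46.4]
scene area 39 bubble y frame -0.2 rel window 3.7 window [642.4  47.1]
top lines [-21.9  21.2] bubble 0.4 offset 0.7
scene lines [-22.1  21.1] bubble -0.0 offset 0.5
```

View pics/b3.png

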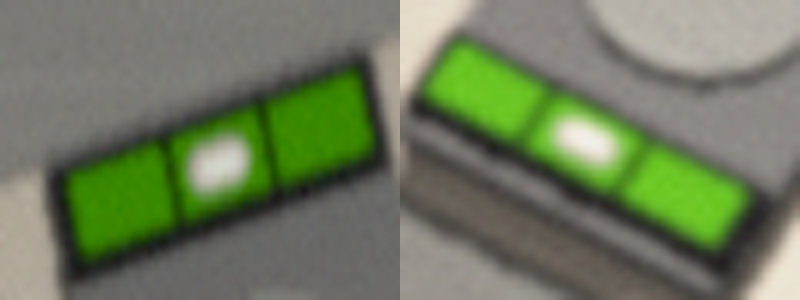

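The bubble now sits midway between the lines, at x≈220 (left) and 586 (right), within 0.7 mm in both views. The knob is at its stop with a 13 N push and a 30 N grip, so I'm handing in.

```bash
python3 -c "
from workcell import ctrl
print(ctrl.close_job())"
```

```text
the job is handed in; nothing more can be done
None
```

The job is handed in at about 16.5 s with the selector on green, the foot knob gripped and held at its stop, and the bubble within 0.7 mm of centre; the hand-in gave no verdict.

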